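Pack the model boat's deck fittings in two layers

ROBOT

A 6-joint arm with a two-finger parallel gripper is mounted at the origin on the work surface. World frame = base frame: x ahead of the robot, y to its left, z up, the work surface at z = 0. Lengths are in mm, angles in rad, forces in N, time in s.
With the tool pointing down it reaches from about 375 to 750 mm from the base axis. Payload 9 kg.
Tool frame: the origin (TCP) lies between the finger pads; the fingertips stand ahead of it and the grasp point (between the pads) lies 3 mm ahead of it (ctrl.tcp_to_tips is the z of the fingertips in the tool frame, in mm); z points along the fingers, y is the line along which they close (so a half turn about z gives the same grasp; the last joint's range is limited). The gripper opens to 85 mm and grips with 20 to 120 N. Pads are 22 mm wide; open, the fingers measure 114 mm over their backs; the gripper's body (76 mm by 85 mm) begins 54 mm behind the grasp point. The pads swing forward as they close: fully open they stand 13 mm farther back than shut.
Start: joints at [-1.37, 0.104, 0.097, 1.564, 0, 1.353], TCP at [244.012, -548.175, 223.431] pointing down, gripper open.
Joint ranges: [-2.99, 2.99], [-0.84, 1.86], [-1.1, 1.16], [-1.84, 2.11], [-1.51, 1.56], [-3.14, 3.14]. Speed limits (rad/s): [2.22, 2.22, 2.57, 3.14, 3.14, 3.14].

INTERFACE

Orientations are given as a unit quaternion [w, x, y, z].
In Python, from plant import status, optics, ctrl gives the robot as it stands.
- The arm moves only by the tool arm_command, never from a script. Its argument "increments" is text: rows parted by semicolons, each of 4 numbers parted by spaces: the shift along the tool's x, y, z in m, then the turn about the tool's z in rad. In form: x y z turn; .... A call has 1 to 12 rows; each row is the pose to reach, as a shift and turn from the pose commanded when the call began, along the tool's axes at that moment; what a row does not reach only later rows make up. A row lasts 1/12 s, in which the tool goes at most 41.7 mm and 7.16 degrees, less where a joint would pass 70% of its speed; a pose out of reach is approached as far as the arm can. A call with a gripper value outside its range is refused whole. "gripper" is the opening, from -1 (shut) to 1 (fully open), so that 0 is half open, set as the call begins (left out, the last holds). The fingers move at their own pace and stop on an object; "newtons" is the grip in N (left out, the last holds). Time passes only in rows, so rows that repeat a pose let the fingers close. It gives the time, the measured TCP pose, the force, the opening and the grip force at its end, in the units of the state.
- status.sense(): the state, without advancing time (a new reading comes with each control period).
- optics.snapshot(name): name is "scene" or "top" or "wrist"; returns a dict with "img" (384x512x3 uint8, red, green, blue), "mtx" (3x3 intrinsics, pixels), "extrinsics" (4x4, takes a point from camera to world coordinates). Camera axes: x right, y down, z forward; pixel columns grow to the right and rows downward; lengths in mm; the calibration is good to about 2 mm. A picture is of the moment at which its call begins. There is no depth.
- ctrl.sign_off(): hands the job in; it is judged then, once.
Trained networks look in a picture, given as the dict that the camera call returned (one of the last four; its "shot" number tells which), for a name from the list of things; names that differ only in an ending like _2 or _b are one class to them, and where a whole thing is asked for, a point or a joint stands for the part that bears it (a point fixed in the world has none). Each returns a list of dicts, best first, with "confidence" (0 to 1); they miss things now and then, are a little off and sometimes report something else, mostly with a low value. They report only what shows in the picture. A call takes as long as a camera call. They do not tell look-alikes from the thing itself.
- optics.look_for(picture, label): "centre" ([x, y, z] in mm, in world coordinates, good to about 4 mm: the middle of the surface that is visible of it).
- optics.place_of(picture, label): "centre" ([x, y, z] in mm, in world coordinates, good to about 4 mm: a listed point, or the origin of a listed thing).
The state is a dict: "time": time; "q": joint angles; "joint_vel": joint speeds; "effort": joint torques, N m; "tool_pos": TCP position; "orientation": TCP orientation; "wrist_force": force on the tool from outside, world axes, zero at the start; "torque": the same for the moment, N m; "grip_width": opening from 0.0 (shut) to 1.0 (fully open); "finger_force": force on a finger pad.
Only numpy, scipy, OpenCV 4.12 (cv2) and the standard library are available. Lean on these libraries where they do the work, as an engineer would, in place of code of your own. Each camera call takes 0.05 s, during which the arm holds its last target. There are 200 camera calls.

TASK

Pack the boat fittings into the open crate: first stand the two casks upright on its bottom, one in the middle of each half, then lay the divider flat on both casks, batten up and lengthwise inside the walls. Last, set the hatch upright on the divider, in the middle of the half with the crate's dark grip block, and the deckhouse likewise in the other half. Leave the paint tins and the jar where they stand.

Things in the scene. Friction and masses are not known exactly. Their poses are not given: they have to be found in the camera images.
- crate: open-topped oblong wooden crate, fixed to the bench, 200 mm (its x) by 152 mm (its y) outside, 72 mm high; walls 10 mm, floor 8 mm thick, so 180 x 132 mm inside. A dark wooden grip block (22 x 80 x 26 mm) sticks out near the top of the outside of its +x end only. Origin: centre of its underside; x along its length towards the grip block, z up. The middles of its two halves lie 45 mm either side of the origin along x.
- cask_a_c (a point): cask: model barrel: bulging wooden staves with thin dark hoops, 42 mm in diameter at the middle, 35 mm across its flat ends, 56 mm tall, about 60 g, standing upright among the other fittings. The point is at its centre, 28 mm above its underside; z up. The two casks are alike and interchangeable.
- cask_b_c (a point): cask: model barrel: bulging wooden staves with thin dark hoops, 42 mm in diameter at the middle, 35 mm across its flat ends, 56 mm tall, about 60 g, standing upright among the other fittings. The point is at its centre, 28 mm above its underside; z up. The two casks are alike and interchangeable.
- divider_c (a point): divider: loose plywood plate 160 mm (its x) by 110 mm (its y), 6 mm thick, about 140 g, lying flat on the bench, with an upright wooden batten on its middle to hold it by: 12 mm thick (along x), 60 mm long (along y), 40 mm high, its top 46 mm above the plate's underside. The point is in the batten on the centre line, 30 mm above the plate's underside; z up. On the casks in the crate the plate's underside is 64 mm above the bench.
- hatch_c (a point): hatch: low oblong wooden block with a planked cover, 56 mm (its x) by 40 mm (its y), 30 mm tall (the lower 24 mm is full size, the cover above is 50 x 34 mm), about 60 g. The point is at its centre, 15 mm above its underside; z up.
- house_c (a point): deckhouse: small white cabin with portholes, a dark flat roof and a short dark funnel, 52 mm (its x) by 40 mm (its y), walls and roof 45 mm tall, funnel (14 mm in diameter) 12 mm above the roof, 14 mm off centre towards its -x; about 80 g. The point is on its centre line 22 mm above its underside; z up.
- tin_a_c (a point): small straight-sided metal paint tin with a flat metal lid, 44 mm in diameter, 48 mm tall, upright, similar in size to a cask; not part of the job, stays where it is. The point is at its centre, 24 mm above its underside; z up.
- tin_b_c (a point): small straight-sided metal paint tin with a flat metal lid, 44 mm in diameter, 48 mm tall, upright, similar in size to a cask; not part of the job, stays where it is. The point is at its centre, 24 mm above its underside; z up.
- jar_c (a point): closed glass jar with a metal cap, 60 mm in diameter, 75 mm tall, upright at the far side; not part of the job, stays where it is. The point is at its centre, half-way up; z up.
Not all that is in view belongs to the job. What is shaped like the part that bears house_c but turquoise is not meant.

How it is judged:
By the outcome, as a careful person would: the job done as asked, in the order asked, and still so for the second after the job is handed in, with the robot touching nothing.
It also fails if it takes over 115 s, if anything falls off the work surface, if the arm or the gripper's body presses on something with over 40 N, if the wrist force passes 120 N, or if a joint passes its speed limit or range.

## Working session

There is one attempt and no reset: what is moved stays moved. The work goes in short steps, Python scripts to look and compute and a tool call to move; the robot and the scene stay as the last step left them, time stands still between calls to the robot, and variables do not carry over. Pictures are saved under pics/ and viewed, at most 14 in all, crops included, and the job is handed in when it is done.

Besides the shell and the picture viewer there is one more tool, called after ">>>" by a JSON object that holds its "api" and its "payload", one argument or row to a line. arm_command: Moves the arm, as the interface text tells. Its arguments: {"type":"object","properties":{"increments":{"type":"string"},"gripper":{"type":"number"},"newtons":{"type":"number"}},"required":["increments"]}

```bash
ls; mkdir -p pics; cat > h.py <<'E'
import numpy as np, cv2
from plant import status, optics, ctrl
def save(p,n): cv2.imwrite(f'pics/{n}.png',p['img'][:,:,::-1])
def proj(p,X):
    E=np.linalg.inv(p['extrinsics']); c=E[:3,:3]@np.array(X,float)+E[:3,3]; u=p['mtx']@c; return (u[:2]/u[2]).round(0)
def ray(p,uv,z):
    E=np.array(p['extrinsics']); d=E[:3,:3]@np.linalg.solve(p['mtx'],[uv[0],uv[1],1]); o=E[:3,3]
    return (o+d*(z-o[2])/d[2]).round(1)
E
python3 - <<'E'
from h import *
s=status.sense(); print(s, ctrl.tcp_to_tips)
ims=[]
for n in ['scene','top']:
    p=optics.snapshot(n); ims.append(p['img']); save(p,n+'0')
    for l in ['crate','cask_a_c','divider_c','hatch_c','house_c','tin_a_c','jar_c']:
        for r in optics.place_of(p,l)[:4]:
            print(n,l,np.round(r['centre'],0),round(r['confidence'],2),proj(p,r['centre']))
E
```

```text
pics
{'time': 0.0, 'q': array([-1.36968507e+00,  1.04692168e-01,  9.64425427e-02,  1.56389109e+00,
       -1.24966534e-05,  1.35310258e+00]), 'joint_vel': array([-0.00127899,  0.00063359,  0.00015805, -0.00137396, -0.00089198,
        0.00017922]), 'effort': array([-5.86138740e-04, -5.56934738e+01,  5.03644681e+01,  1.72724115e-02,
       -4.28270669e-04, -7.59118166e-06]), 'tool_pos': array([ 243.93830038, -547.79028804,  222.61179703]), 'orientation': array([-6.72222543e-04,  9.78155073e-01,  2.07875448e-01, -6.74848146e-07]), 'wrist_force': array([0.41272975, 0.25655761, 0.15626055]), 'torque': array([ 0.03447405,  0.02088184, -0.00891389]), 'finger_force': 0.0, 'grip_width': 1.000587720531643} 22.0
scene crate [486. 323.  -1.] 0.73 [381. 166.]
scene cask_a_c [458.  75.  28.] 0.89 [283. 158.]
scene divider_c [ 510. -310.   30.] 0.89 [119. 187.]
scene divider_c [675.  61.  20.] 0.46 [295. 228.]
scene hatch_c [566. -80.  13.] 0.76 [223. 200.]
scene house_c [677.  61.  23.] 0.94 [296. 228.]
scene house_c [659. 162.  20.] 0.88 [341. 218.]
scene tin_a_c [561.  77.  24.] 0.7 [292. 188.]
scene jar_c [ 742. -195.   41.] 0.93 [166. 264.]
top crate [485. 323.   3.] 0.81 [112. 224.]
top cask_a_c [463.  75.  27.] 0.72 [215. 237.]
top divider_c [ 508. -309.   28.] 0.64 [380. 222.]
top hatch_c [564. -76.  14.] 0.95 [281. 196.]
top house_c [664. 159.  21.] 0.88 [183. 151.]
top house_c [677.  63.  22.] 0.59 [223. 146.]
top tin_a_c [558.  72.  24.] 0.87 [218. 196.]
top jar_c [ 746. -193.   38.] 0.76 [333. 119.]
top jar_c [ 505. -309.   27.] 0.38 [380. 223.]
```

View pics/top0.png

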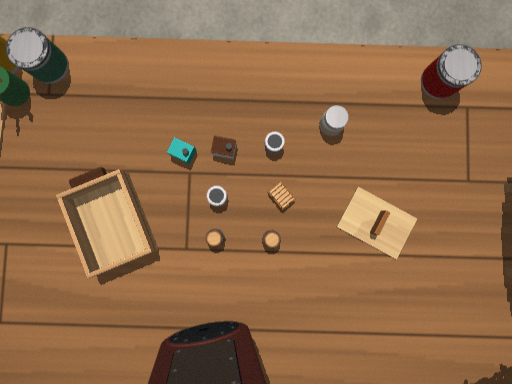

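View pics/scene0.png

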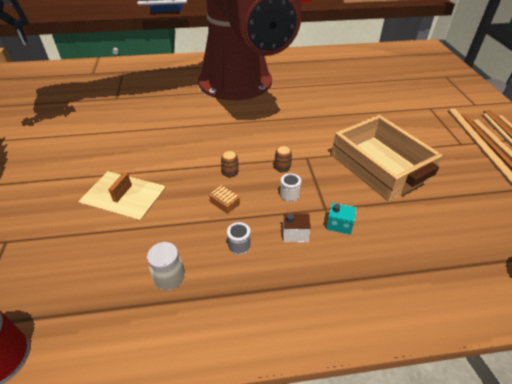

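The top view shows the crate at (105,224) with its grip block at (87,177), the casks at (215,240) and (272,241), the tins at (217,197) and (275,143), the hatch at (281,196), the divider at (378,222) and the jar at (335,120). Possible mix-ups: the casks look like the two tins, whose tops are grey with a white rim. The deckhouse at (224,149) is white with a dark roof; the lookalike at (182,151) is turquoise. I'll check these choices in a close crop.

```bash
python3 - <<'E'
from h import *
p=optics.snapshot('top'); im=p['img'][:,:,::-1]
a=cv2.resize(im[125:260,160:300],None,fx=4,fy=4,interpolation=2)
cv2.imwrite('pics/mid.png',a)
b=cv2.resize(im[160:285,50:165],None,fx=4,fy=4,interpolation=2)
c=cv2.resize(im[180:265,330:425],None,fx=4,fy=4,interpolation=2)
W=np.zeros((500,800,3),np.uint8);W[:500,:400]=cv2.resize(b,(460,500))[:, :400];W[:340,400:780]=c
W=np.zeros((500,800,3),np.uint8);W[:,:460]=b;c2=cv2.resize(im[180:265,330:425],None,fx=3.5,fy=3.5,interpolation=2);W[:c2.shape[0],462:462+c2.shape[1]]=c2
cv2.imwrite('pics/cd.png',W)
for l in ['cask_a_c','tin_a_c','hatch_c','house_c','divider_c','crate']:
    for r in optics.place_of(p,l)[:4]: print(l,np.round(r['centre'],0),round(r['confidence'],2))
q=optics.snapshot('scene')
for l in ['cask_a_c','tin_a_c','house_c']:
    for r in optics.place_of(q,l)[:4]: print(l,np.round(r['centre'],0),round(r['confidence'],2))
print(ray(p,(272,241),56),ray(p,(215,240),56),p['extrinsics'],p['mtx'])
E
```

```text
cask_a_c [459.  76.  24.] 0.63
tin_a_c [557.  72.  23.] 0.75
hatch_c [565. -74.  14.] 0.92
house_c [677.  62.  24.] 0.97
house_c [662. 162.  22.] 0.74
divider_c [ 507. -308.   26.] 0.89
crate [482. 323.   2.] 0.91
crate [691. -61.  20.] 0.57
cask_a_c [460.  74.  28.] 0.58
tin_a_c [564.  76.  26.] 0.74
house_c [675.  63.  22.] 0.9
house_c [661. 163.  25.] 0.82
[458.4 -56.5  56. ] [456.9  72.   56. ] [[ 2.93336980e-02 -9.95681965e-01  8.80735996e-02  5.00519192e+02]
 [-9.99566453e-01 -2.94432242e-02  5.55574176e-05 -1.10013530e+01]
 [ 2.53785322e-03 -8.80370453e-02 -9.96113968e-01  1.02711876e+03]
 [ 0.00000000e+00  0.00000000e+00  0.00000000e+00  1.00000000e+00]] [[427.55078078   0.         253.46293495]
 [  0.         427.55078078 183.8594261 ]
 [  0.           0.           1.        ]]
```

View pics/mid.png

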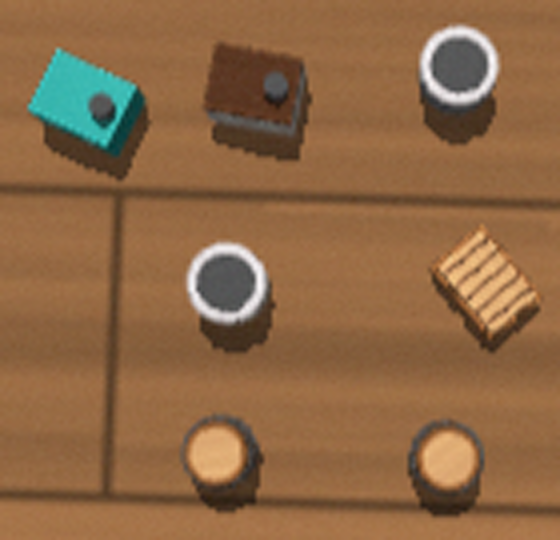

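View pics/cd.png

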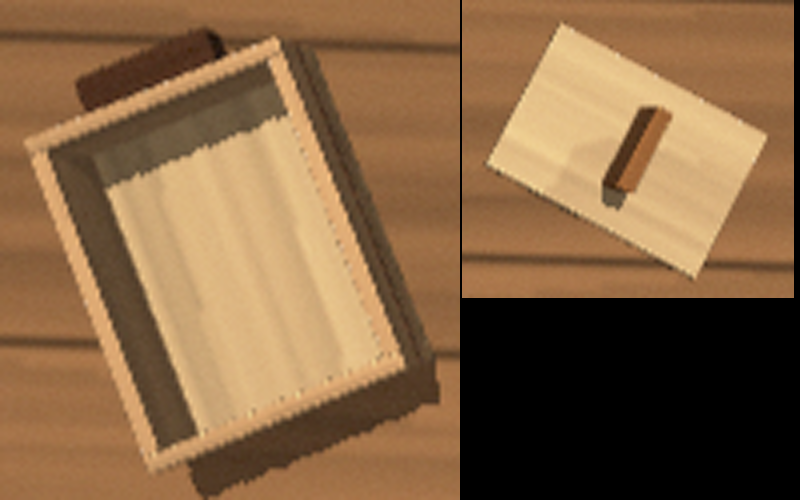

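The crop confirms the choices: the white deckhouse with a brown roof is at (255,85), and the turquoise one beside it isn't meant. The wooden casks are at (216,454) and (447,458), below the grey-topped tins. The crate's grip block is at the upper left.

```bash
cat >> h.py <<'E'
def rect(p,uvs,z):
    P=np.array([ray(p,u,z)[:2] for u in uvs]); c=P.mean(0)
    e=[P[(i+1)%4]-P[i] for i in range(4)]
    print('c',c.round(1),'z',z,'len',[round(float(np.hypot(*v)),0) for v in e],'ang',[round(float(np.degrees(np.arctan2(v[1],v[0]))),1) for v in e])
def need(x,y,z,yaw):
    """Shift along tool axes (m) and turn (rad) to reach world TCP x,y,z with closing line (tool y) at world angle yaw deg."""
    from scipy.spatial.transform import Rotation as R
    s=status.sense(); w,a,b,c=s['orientation']; M=R.from_quat([a,b,c,w]).as_matrix()
    d=M.T@(np.array([x,y,z])-s['tool_pos'])
    ty=np.degrees(np.arctan2(M[1,1],M[0,1])); dy=(yaw-ty+90)%180-90
    print('shift',(d/1000).round(4),'turn',round(float(-np.radians(dy)),3),'alt',round(float(-np.radians(dy-180*np.sign(dy))),3),'ty',ty.round(1),'q6',s['q'][5].round(2),'pos',s['tool_pos'].round(1),'Fz',s['wrist_force'].round(1))
E
python3 - <<'E'
from h import *
p=optics.snapshot('top')
f=lambda L,k,o:[((u+.5)/k-.5+o[0],(v+.5)/k-.5+o[1]) for u,v in L]
print('crate');rect(p,f([(25,142),(282,38),(407,360),(152,472)],4,(50,160)),72)
print('div');rect(p,f([(100,22),(306,135),(234,278),(25,162)],3.5,(330,180)),6)
print('house');rect(p,f([(217,43),(305,60),(297,124),(206,112)],4,(160,125)),45)
print('hatch');rect(p,f([(484,228),(541,298),(493,338),(432,267)],4,(160,125)),27)
for u in [(216,454),(447,458)]: print('cask',ray(p,f([u],4,(160,125))[0],56))
need(459,-56,150,90)
q=optics.snapshot('wrist');save(q,'w0')
print(np.round(q['extrinsics'],2))
E
```

```text
crate
c [489.  319.2] z 72 len [153.0, 194.0, 152.0, 197.0] ang [-65.9, -155.9, 115.4, 24.7]
div
c [ 508.  -307.8] z 6 len [159.0, 109.0, 160.0, 109.0] ang [-117.4, 153.3, 62.5, -27.4]
house
c [674.   60.8] z 45 len [52.0, 38.0, 53.0, 41.0] ang [-99.4, 174.8, 84.1, -6.9]
hatch
c [564.  -77.4] z 27 len [53.0, 37.0, 55.0, 38.0] ang [-139.5, 131.3, 42.2, -51.4]
cask [461.   75.2  56. ]
cask [462.5 -55.   56. ]
shift [ 0.3966 -0.3622  0.0734] turn 0.419 alt -2.723 ty -66.0 q6 1.35 pos [ 244.  -548.2  223.4] Fz [ 0.   0.1 -0.1]
[[ 4.1000e-01 -8.8000e-01 -2.5000e-01  3.0892e+02]
 [-9.1000e-01 -3.9000e-01 -1.1000e-01 -5.1974e+02]
 [-0.0000e+00  2.8000e-01 -9.6000e-01  3.7447e+02]
 [ 0.0000e+00  0.0000e+00  0.0000e+00  1.0000e+00]]
```

>>> {"api": "arm_command", "payload": {
  "increments": "0.4 -0.362 0.073 0;0.4 -0.362 0.073 0;0.4 -0.362 0.073 0;0.4 -0.362 0.073 0;0.4 -0.362 0.073 0;0.4 -0.362 0.073 0;0.4 -0.362 0.073 0;0.4 -0.362 0.073 0;0.4 -0.362 0.073 0;0.4 -0.362 0.073 0;0.4 -0.362 0.073 0;0.4 -0.362 0.073 0",
  "gripper": 1,
  "newtons": 30
}}

```text
time: 2.45
tool_pos: [444.9, -93.1, 156.4]
orientation: [0.0, 0.978, 0.208, 0.0]
wrist_force: [0.7, -0.6, 0.5]
grip_width: 1.002
finger_force: 0.0
```

```bash
python3 - <<'E'
from h import *
need(462,-55,31,-66)
q=optics.snapshot('wrist');save(q,'w1')
print(proj(q,(462,-55,56)))
for l in ['cask_a_c','hatch_c']:
    for r in optics.place_of(q,l)[:3]: print(l,np.round(r['centre'],0),round(r['confidence'],2),proj(q,r['centre']))
E
```

```text
shift [ 0.031  -0.028   0.1254] turn -0.0 alt 3.141 ty -66.0 q6 2.23 pos [444.9 -93.1 156.4] Fz [ 0.7 -0.6  0.5]
[223. 159.]
cask_a_c [458.  75.  30.] 0.91 [ 92. 100.]
hatch_c [565. -75.  15.] 0.86 [290.  59.]
```

View pics/w1.png

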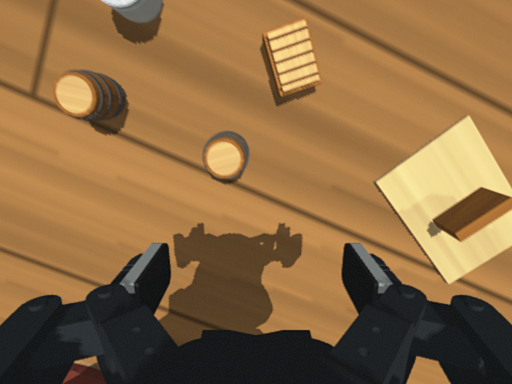

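The wrist view shows cask b's top at (225,158), where I predicted (223,159). The hatch is at (291,59) and cask a at (76,95). Moving down to cask b.

>>> {"api": "arm_command", "payload": {
  "increments": "0.032 -0.028 0.03 0;0.032 -0.028 0.06 0;0.032 -0.028 0.085 0;0.032 -0.028 0.105 0;0.032 -0.028 0.118 0;0.032 -0.028 0.124 0;0.032 -0.028 0.124 0;0.032 -0.028 0.124 0"
}}

```text
time: 3.27
tool_pos: [462.5, -57.3, 33.0]
orientation: [0.0, 0.978, 0.207, 0.0]
wrist_force: [0.7, -0.7, 0.5]
grip_width: 0.999
finger_force: 0.0
```

>>> {"api": "arm_command", "payload": {
  "increments": "0 0 0 0;0 0 0 0;0 0 0 0;0 0 0 0;0 0 0 0;0 0 0 0;0 0 0 0;0 0 0 0",
  "gripper": -1,
  "newtons": 30
}}

```text
time: 3.93
tool_pos: [462.8, -56.6, 33.1]
orientation: [0.0, 0.978, 0.208, 0.001]
wrist_force: [-1.0, 0.7, 6.3]
grip_width: 0.435
finger_force: 29.7
```

>>> {"api": "arm_command", "payload": {
  "increments": "0 0 -0.04 0;0 0 -0.08 0;0 0 -0.11 0;0.02 -0.03 -0.13 -0.12;0.04 -0.06 -0.13 -0.24;0.06 -0.09 -0.13 -0.36;0.08 -0.12 -0.13 -0.48;0.1 -0.15 -0.13 -0.6;0.12 -0.18 -0.13 -0.72;0.14 -0.21 -0.13 -0.84;0.16 -0.24 -0.13 -0.96;0.18 -0.27 -0.13 -1.08"
}}

```text
time: 4.93
tool_pos: [516.7, 265.4, 162.0]
orientation: [0.0, 0.73, 0.683, -0.0]
wrist_force: [-0.1, -0.5, 0.0]
grip_width: 0.432
finger_force: 30.3
```

```bash
python3 - <<'E'
from h import *
need(530,338,160,-66)
E
```

```text
shift [0.0733 0.0085 0.002 ] turn 1.086 alt -2.055 ty -3.8 q6 1.89 pos [516.7 265.4 162. ] Fz [-0.1 -0.5  0. ]
```

>>> {"api": "arm_command", "payload": {
  "increments": "0.01 0.001 0 -0.12;0.03 0.003 0 -0.24;0.05 0.006 0 -0.36;0.073 0.0085 0 -0.48;0.073 0.0085 0 -0.6;0.073 0.0085 0 -0.72;0.073 0.0085 0 -0.84;0.073 0.0085 0 -0.96;0.073 0.0085 0 -1.08;0.073 0.0085 0 -1.2;0.073 0.0085 0 -1.32;0.073 0.0085 0 -1.44"
}}

```text
time: 5.93
tool_pos: [530.5, 335.6, 161.9]
orientation: [-0.0, 0.098, 0.995, -0.0]
wrist_force: [-0.1, -0.3, -0.2]
grip_width: 0.435
finger_force: 30.3
```

>>> {"api": "arm_command", "payload": {
  "increments": "0 0 0 -0.12;0 0 0 -0.24;0 0 0 -0.36;0 0 0 -0.48;0 0 0 -0.6;0 0 0 -0.615;0 0 0 -0.615"
}}

```text
time: 6.52
tool_pos: [530.5, 335.6, 162.0]
orientation: [-0.0, -0.204, 0.979, -0.0]
wrist_force: [0.2, 0.5, -1.2]
grip_width: 0.428
finger_force: 30.3
```

```bash
python3 - <<'E'
from h import *
for k in range(2):
    q=optics.snapshot('wrist')
    for r in optics.place_of(q,'crate')[:2]: print(np.round(r['centre'],1),round(r['confidence'],2))
save(q,'w2')
need(530,338,41,114.3)
a=np.radians(24.5);c=np.cos(a);s=np.sin(a)
im=q['img'][:,:,::-1].copy()
for sx,sy in [(1,1),(1,-1),(-1,-1),(-1,1)]:
    for hx,hy in [(100,76),(90,66)]:
        X=(489+c*sx*hx-s*sy*hy,319+s*sx*hx+c*sy*hy,72); u=proj(q,X); print(sx,sy,hx,u)
        if abs(u).max()<3000: cv2.circle(im,tuple(int(v) for v in u),3,(0,0,255),1)
cv2.imwrite('pics/w2.png',im)
E
```

```text
[4.899e+02 3.200e+02 2.000e-01] 0.87
[490.4 318.7   0.7] 0.96
shift [-0.0004  0.0025  0.1212] turn -0.014 alt 3.127 ty 113.5 q6 -0.05 pos [530.6 335.6 162.2] Fz [0.3 0.1 0. ]
1 1 100 [343. 252.]
1 1 90 [332. 243.]
1 -1 100 [177. 255.]
1 -1 90 [187. 245.]
-1 -1 100 [151.   7.]
-1 -1 90 [166.  22.]
-1 1 100 [360.   2.]
-1 1 90 [345.  18.]
```

View pics/w2.png

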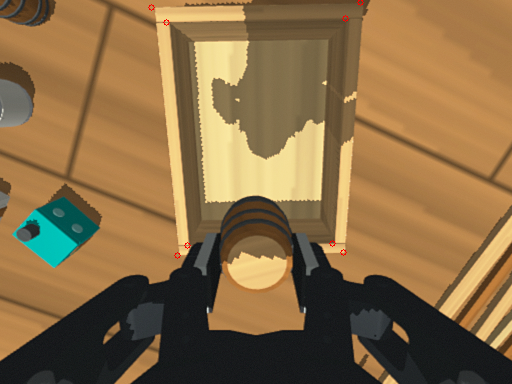

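The wrist view shows the cask held at (256,243) with its top at (257,263). The crate rim corners fall within about 5 px of the model, so the crate centre is about (490,320) at yaw 24.2°. Lowering the cask.

>>> {"api": "arm_command", "payload": {
  "increments": "-0.0015 0.003 0.02 -0.012;-0.0015 0.003 0.05 -0.012;-0.0015 0.003 0.08 -0.012;-0.0015 0.003 0.1 -0.012;-0.0015 0.003 0.112 -0.012;-0.0015 0.003 0.118 -0.012;-0.0015 0.003 0.12 -0.012;-0.0015 0.003 0.12 -0.012;-0.0015 0.003 0.12 -0.012"
}}

```text
time: 7.47
tool_pos: [531.9, 339.3, 44.0]
orientation: [0.001, -0.21, 0.978, 0.0]
wrist_force: [-0.3, 0.6, 0.1]
grip_width: 0.436
finger_force: 30.3
```

>>> {"api": "arm_command", "payload": {
  "increments": "0 0 0.001 0;0 0 0.001 0;0 0 0.001 0"
}}

```text
time: 7.72
tool_pos: [531.3, 339.1, 42.0]
orientation: [0.001, -0.21, 0.978, 0.0]
wrist_force: [-0.3, -0.3, -0.3]
grip_width: 0.437
finger_force: 30.3
```

>>> {"api": "arm_command", "payload": {
  "increments": "0 0 0.001 0;0 0 0.0015 0;0 0 0.0015 0"
}}

```text
time: 7.97
tool_pos: [531.7, 339.3, 41.3]
orientation: [0.001, -0.21, 0.978, 0.0]
wrist_force: [-0.6, -1.3, 6.3]
grip_width: 0.435
finger_force: 31.4
```

>>> {"api": "arm_command", "payload": {
  "increments": "0 0 0 0;0 0 0 0;0 0 0 0;0 0 0 0",
  "gripper": 0.7
}}

```text
time: 8.3
tool_pos: [530.7, 338.9, 39.6]
orientation: [-0.0, -0.21, 0.978, -0.0]
wrist_force: [0.1, -0.8, -0.4]
grip_width: 0.847
finger_force: 0.0
```

>>> {"api": "arm_command", "payload": {
  "increments": "0 0 -0.02 0;0 0 -0.05 0;0 0 -0.09 0;0 0 -0.12 0;0 0 -0.12 0"
}}

```text
time: 8.72
tool_pos: [533.8, 340.1, 167.5]
orientation: [0.005, -0.211, 0.978, 0.001]
wrist_force: [0.8, -0.0, 1.4]
grip_width: 0.852
finger_force: 0.0
```

```bash
python3 - <<'E'
from h import *
need(461,75.2,150,114)
E
```

```text
shift [ 0.1755 -0.2115  0.0159] turn 0.005 alt -3.136 ty 114.3 q6 -0.06 pos [533.8 340.1 167.5] Fz [ 0.8 -0.   1.4]
```

>>> {"api": "arm_command", "payload": {
  "increments": "0.173 -0.212 0.008 0;0.173 -0.212 0.008 0;0.173 -0.212 0.008 0;0.173 -0.212 0.008 0;0.173 -0.212 0.008 0;0.173 -0.212 0.008 0;0.173 -0.212 0.008 0;0.173 -0.212 0.008 0;0.173 -0.212 0.008 0;0.173 -0.212 0.008 0;0.173 -0.212 0.008 0",
  "gripper": 1
}}

```text
time: 9.63
tool_pos: [460.6, 75.4, 151.8]
orientation: [0.0, -0.211, 0.977, 0.0]
wrist_force: [-0.6, 0.3, -0.1]
grip_width: 0.999
finger_force: 0.0
```

```bash
python3 - <<'E'
from h import *
q=optics.snapshot('wrist')
for r in optics.place_of(q,'cask_a_c')[:2]: print(np.round(r['centre'],1),round(r['confidence'],2))
need(461,75.2,33,114.2)
q=optics.snapshot('top')
print([ (np.round(r['centre'],1),round(r['confidence'],2)) for l in ['cask_a_c'] for r in optics.place_of(q,l)])
im=cv2.resize(q['img'][160:285,50:165,::-1],None,fx=4,fy=4,interpolation=2)
cv2.imwrite('pics/c1.png',im)
print(proj(q,(531,338.6,64)), proj(q,(461,75,56)))
E
```

```text
[461.   73.6  28.9] 0.6
shift [-0.0003 -0.0005  0.1187] turn 0.003 alt -3.138 ty 114.4 q6 -0.54 pos [460.5  75.5 151.7] Fz [-0.2  0.3  0.2]
[]
[ 97. 203.] [214. 238.]
```

View pics/c1.png

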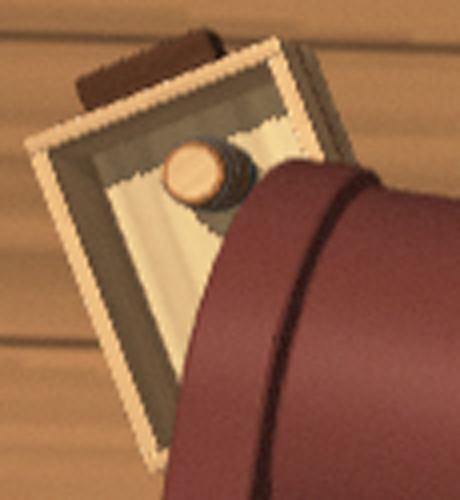

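The cask stands in the grip half with its top at (98.5,202.8), predicted (97,203). Next is cask a.

>>> {"api": "arm_command", "payload": {
  "increments": "0 0 0.04 0;0 0 0.075 0;0 0 0.1 0;0 0 0.115 0;0 0 0.119 0;0 0 0.119 0;0 0 0.119 0"
}}

```text
time: 10.42
tool_pos: [461.0, 74.7, 33.8]
orientation: [0.0, -0.211, 0.978, -0.0]
wrist_force: [0.1, 0.1, 1.5]
grip_width: 0.998
finger_force: 0.0
```

>>> {"api": "arm_command", "payload": {
  "increments": "0 0 0 0;0 0 0 0;0 0 0 0;0 0 0 0;0 0 0 0;0 0 0 0;0 0 0 0",
  "gripper": -1
}}

```text
time: 11.0
tool_pos: [461.1, 74.5, 33.8]
orientation: [0.001, -0.211, 0.978, -0.0]
wrist_force: [0.0, 0.4, 5.6]
grip_width: 0.429
finger_force: 29.7
```

>>> {"api": "arm_command", "payload": {
  "increments": "0 0 -0.04 0;0 0 -0.08 0;0 0 -0.11 0;0 0 -0.13 0;0 0 -0.13 0;0 0 -0.13 0"
}}

```text
time: 11.5
tool_pos: [461.2, 74.4, 163.8]
orientation: [0.001, -0.21, 0.978, -0.0]
wrist_force: [-0.0, -0.0, -0.6]
grip_width: 0.431
finger_force: 30.2
```

```bash
python3 - <<'E'
from h import *
need(448.8,301.8,161,114.2)
E
```

```text
shift [-0.0823  0.2123  0.0027] turn 0.002 alt -3.14 ty 114.3 q6 -0.55 pos [461.2  74.4 163.8] Fz [-0.  -0.  -0.6]
```

>>> {"api": "arm_command", "payload": {
  "increments": "-0.082 0.212 0 0;-0.082 0.212 0 0;-0.082 0.212 0 0;-0.082 0.212 0 0;-0.082 0.212 0 0;-0.082 0.212 0 0;-0.082 0.212 0 0;-0.082 0.212 0 0;-0.082 0.212 0 0;-0.082 0.212 0 0"
}}

```text
time: 12.33
tool_pos: [447.8, 300.5, 162.0]
orientation: [-0.001, -0.21, 0.978, -0.0]
wrist_force: [0.9, -0.1, -0.8]
grip_width: 0.43
finger_force: 30.2
```

>>> {"api": "arm_command", "payload": {
  "increments": "0 0 0.03 0;0 0 0.06 0;0 0 0.085 0;0 0 0.105 0;0 0 0.115 0;0 0 0.12 0;0 0 0.12 0;0 0 0.122 0;0 0 0.122 0"
}}

```text
time: 13.08
tool_pos: [448.9, 301.4, 41.9]
orientation: [0.001, -0.21, 0.978, -0.0]
wrist_force: [0.9, -0.8, 0.4]
grip_width: 0.435
finger_force: 30.4
```

>>> {"api": "arm_command", "payload": {
  "increments": "0 0 0 0;0 0 0.001 0;0 0 0.001 0"
}}

```text
time: 13.33
tool_pos: [449.2, 301.7, 41.7]
orientation: [0.001, -0.21, 0.978, -0.0]
wrist_force: [-1.4, -1.6, 9.1]
grip_width: 0.434
finger_force: 31.8
```

>>> {"api": "arm_command", "payload": {
  "increments": "0 0 0 0;0 0 0 0;0 0 0 0;0 0 0 0",
  "gripper": 0.7
}}

```text
time: 13.67
tool_pos: [447.7, 301.5, 39.6]
orientation: [-0.0, -0.211, 0.978, -0.0]
wrist_force: [0.7, 0.3, -0.6]
grip_width: 0.848
finger_force: 0.0
```

>>> {"api": "arm_command", "payload": {
  "increments": "0 0 -0.02 0;0 0 -0.05 0;0 0 -0.09 0;0 0 -0.13 0;0 0 -0.15 0;0 0 -0.15 0;0 0 -0.15 0"
}}

```text
time: 14.25
tool_pos: [448.7, 301.8, 191.1]
orientation: [0.001, -0.211, 0.978, 0.0]
wrist_force: [-0.2, 0.3, -0.2]
grip_width: 0.85
finger_force: 0.0
```

```bash
python3 - <<'E'
from h import *
need(508,-308,160,62.5)
E
```

```text
shift [ 0.197  -0.5802  0.0307] turn 0.904 alt -2.237 ty 114.3 q6 -0.07 pos [448.7 301.8 191.1] Fz [-0.2  0.3 -0.2]
```

>>> {"api": "arm_command", "payload": {
  "increments": "0.013 -0.038 0 0.08;0.026 -0.076 0 0.16;0.039 -0.114 0 0.24;0.052 -0.152 0 0.32;0.065 -0.19 0 0.4;0.078 -0.228 0 0.48;0.091 -0.266 0 0.56;0.104 -0.304 0 0.64;0.117 -0.342 0 0.72;0.13 -0.38 0 0.8;0.142 -0.418 0 0.88;0.154 -0.456 0 0.904",
  "gripper": 1
}}

```text
time: 15.25
tool_pos: [494.3, -179.1, 188.0]
orientation: [-0.001, 0.24, 0.971, 0.0]
wrist_force: [0.9, -0.6, 0.9]
grip_width: 0.997
finger_force: 0.0
```

```bash
python3 - <<'E'
from h import *
need(508,-308,160,62.5)
q=optics.snapshot('top')
print([ (np.round(r['centre'],1),round(r['confidence'],2)) for l in ['cask_a_c'] for r in optics.place_of(q,l)])
im=cv2.resize(q['img'][160:285,50:165,::-1],None,fx=4,fy=4,interpolation=2)
cv2.imwrite('pics/c2.png',im)
print(proj(q,(530.8,338.6,64)), proj(q,(448.8,301.8,64)))
E
```

```text
shift [-0.0723 -0.1077  0.0278] turn -0.005 alt 3.137 ty 62.2 q6 -0.11 pos [ 494.3 -179.1  188. ] Fz [ 0.9 -0.6  0.9]
[(array([450. , 298.2,  34.6]), 0.82)]
[ 97. 204.] [112. 241.]
```

View pics/c2.png

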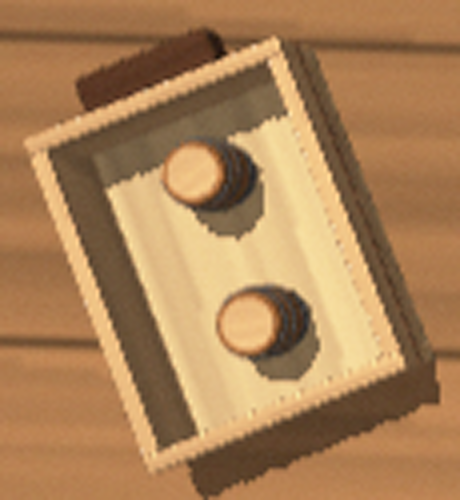

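Both casks stand upright with tops at (98.4,202.5) and (112,239.8), within 3 mm of plan. On to the divider.

>>> {"api": "arm_command", "payload": {
  "increments": "-0.072 -0.108 0.028 -0.005;-0.072 -0.108 0.028 -0.005;-0.072 -0.108 0.028 -0.005;-0.072 -0.108 0.028 -0.005;-0.072 -0.108 0.028 -0.005;-0.072 -0.108 0.028 -0.005;-0.072 -0.108 0.028 -0.005"
}}

```text
time: 15.93
tool_pos: [509.1, -304.9, 161.5]
orientation: [-0.0, 0.235, 0.972, 0.0]
wrist_force: [0.3, 0.6, 0.4]
grip_width: 1.001
finger_force: 0.0
```

```bash
python3 - <<'E'
from h import *
q=optics.snapshot('wrist')
for r in optics.place_of(q,'divider_c')[:2]: print(np.round(r['centre'],1),round(r['confidence'],2))
need(508,-308,36,62.6)
im=q['img'][:,:,::-1].copy()
a=np.radians(62.6);c=np.cos(a);s=np.sin(a)
for sx,sy in [(1,1),(1,-1),(-1,-1),(-1,1)]:
    for hx,hy,z in [(80,55,6),(6,30,46)]:
        u=proj(q,(508+c*sx*hx-s*sy*hy,-308+s*sx*hx+c*sy*hy,z)); print(u)
        cv2.circle(im,tuple(int(v) for v in u),3,(0,0,255),1)
cv2.imwrite('pics/w3.png',im)
E
```

```text
[ 509.2 -308.    25.6] 0.75
shift [ 1.000e-04 -3.300e-03  1.262e-01] turn 0.005 alt -3.137 ty 62.9 q6 -0.29 pos [ 509.5 -305.1  162.2] Fz [-0.1 -0.  -0.1]
[331. 127.]
[259. 157.]
[323. 227.]
[259. 219.]
[182. 226.]
[246. 218.]
[175. 127.]
[246. 157.]
```

View pics/w3.png

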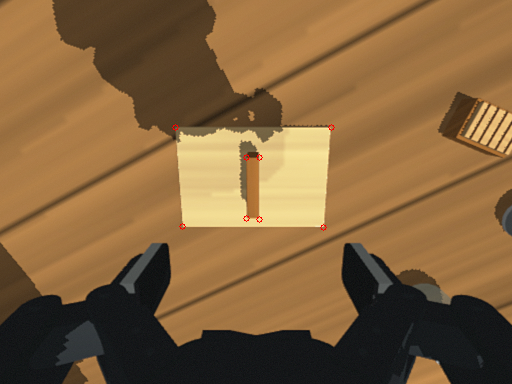

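The model overlay sits on the plate corners (176,128) to (323,227) and on the batten (247–259, 157–219), so I'll descend and grip it.

>>> {"api": "arm_command", "payload": {
  "increments": "0 -0.003 0.04 0.005;0 -0.003 0.08 0.005;0 -0.003 0.105 0.005;0 -0.003 0.12 0.005;0 -0.003 0.126 0.005;0 -0.003 0.126 0.005;0 -0.003 0.126 0.005;0 -0.003 0.126 0.005"
}}

```text
time: 16.7
tool_pos: [508.9, -309.7, 37.9]
orientation: [0.001, 0.237, 0.971, -0.001]
wrist_force: [-0.2, -0.2, 1.5]
grip_width: 0.998
finger_force: 0.0
```

>>> {"api": "arm_command", "payload": {
  "increments": "0 0 0 0;0 0 0 0;0 0 0 0;0 0 0 0;0 0 0 0;0 0 0 0;0 0 0 0;0 0 0 0;0 0 0 0;0 0 0 0;0 0 0 0;0 0 0 0",
  "gripper": -1,
  "newtons": 60
}}

```text
time: 17.7
tool_pos: [507.9, -309.3, 36.1]
orientation: [0.0, 0.238, 0.971, -0.0]
wrist_force: [-1.2, 0.5, 4.4]
grip_width: 0.1
finger_force: 59.1
```

>>> {"api": "arm_command", "payload": {
  "increments": "0 0 -0.03 0;0 0 -0.07 0;0 0 -0.11 0;0 0 -0.14 0;0 0 -0.17 0;0 0 -0.2 0;0 0 -0.2 0"
}}

```text
time: 18.28
tool_pos: [509.5, -310.6, 242.1]
orientation: [0.004, 0.238, 0.971, -0.002]
wrist_force: [0.7, -0.8, 0.2]
grip_width: 0.096
finger_force: 58.7
```

```bash
python3 - <<'E'
from h import *
need(489.8,320.2,230,24.2)
E
```

```text
shift [0.3087 0.5505 0.0085] turn 0.669 alt -2.473 ty 62.5 q6 -0.29 pos [ 509.5 -310.6  242.1] Fz [ 0.7 -0.8  0.2]
```

>>> {"api": "arm_command", "payload": {
  "increments": "0.01 0.018 0 0.02;0.026 0.046 0 0.06;0.042 0.075 0 0.1;0.059 0.105 0 0.14;0.076 0.135 0 0.18;0.093 0.165 0 0.22;0.11 0.196 0 0.26;0.127 0.227 0 0.3;0.144 0.258 0 0.34;0.161 0.288 0 0.38;0.178 0.318 0 0.42;0.195 0.348 0 0.46"
}}

```text
time: 19.28
tool_pos: [495.0, 91.3, 234.9]
orientation: [-0.0, 0.454, 0.891, -0.0]
wrist_force: [0.3, -0.0, -1.4]
grip_width: 0.098
finger_force: 58.7
```

```bash
python3 - <<'E'
from h import *
need(489.8,320.2,220,24.2)
E
```

```text
shift [0.1881 0.1305 0.0149] turn 0.207 alt -2.935 ty 36.0 q6 0.86 pos [495.   91.3 234.9] Fz [ 0.3 -0.  -1.4]
```

>>> {"api": "arm_command", "payload": {
  "increments": "0.025 0.018 0.002 0.04;0.05 0.035 0.004 0.08;0.075 0.052 0.006 0.12;0.1 0.07 0.008 0.16;0.125 0.087 0.01 0.2;0.15 0.104 0.012 0.207;0.17 0.118 0.014 0.207;0.182 0.127 0.015 0.207;0.188 0.1305 0.015 0.207;0.188 0.1305 0.015 0.207;0.188 0.1305 0.015 0.207;0.188 0.1305 0.015 0.207"
}}

```text
time: 20.28
tool_pos: [490.1, 317.4, 220.7]
orientation: [0.0, 0.543, 0.84, -0.0]
wrist_force: [-0.1, -0.6, -1.8]
grip_width: 0.102
finger_force: 58.7
```

```bash
python3 - <<'E'
from h import *
need(489.8,320.2,100,24.2)
q=optics.snapshot('wrist')
im=q['img'][:,:,::-1].copy()
a=np.radians(24.2);c=np.cos(a);s=np.sin(a)
for sx,sy in [(1,1),(1,-1),(-1,-1),(-1,1)]:
    for hx,hy,z in [(100,76,72),(90,66,72)]:
        u=proj(q,(489.8+c*sx*hx-s*sy*hy,320.2+s*sx*hx+c*sy*hy,z)); print(u)
        cv2.circle(im,tuple(int(v) for v in u),3,(0,0,255),1)
p=status.sense()['tool_pos']
for sx,sy in [(1,1),(1,-1),(-1,-1),(-1,1)]:
        u=proj(q,(p[0]+c*sx*80-s*sy*55,p[1]+s*sx*80+c*sy*55,p[2]-30)); print('plate',u)
        cv2.circle(im,tuple(int(v) for v in u),3,(255,0,0),1)
cv2.imwrite('pics/w4.png',im)
E
```

```text
shift [0.0027 0.0009 0.1207] turn 0.001 alt -3.141 ty 24.2 q6 1.5 pos [490.1 317.4 220.7] Fz [-0.1 -0.6 -1.8]
[358. 102.]
[347. 113.]
[345. 244.]
[337. 236.]
[168. 244.]
[176. 235.]
[155. 102.]
[166. 113.]
plate [386. 137.]
plate [367. 293.]
plate [144. 293.]
plate [125. 137.]
```

View pics/w4.png

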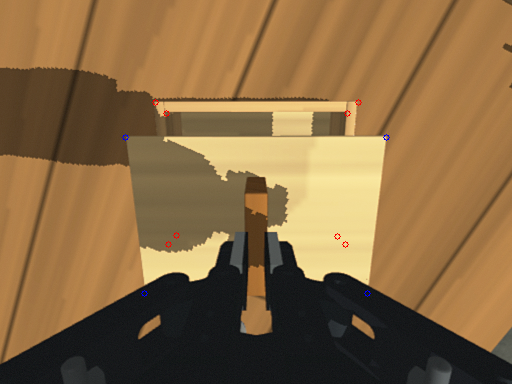

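The held plate matches its model corners (125,137) and (386,137), and the crate's far rim at (157,102)–(356,101) agrees. Lowering it onto the casks.

>>> {"api": "arm_command", "payload": {
  "increments": "0.002 0.001 0.02 0;0.002 0.001 0.045 0;0.002 0.001 0.065 0;0.002 0.001 0.08 0;0.002 0.001 0.092 0;0.002 0.001 0.1 0;0.002 0.001 0.106 0;0.002 0.001 0.111 0;0.002 0.001 0.115 0;0.002 0.001 0.118 0;0.002 0.001 0.118 0;0.002 0.001 0.118 0"
}}

```text
time: 21.33
tool_pos: [490.2, 320.7, 103.1]
orientation: [0.0, 0.542, 0.84, 0.0]
wrist_force: [1.0, -0.4, -1.3]
grip_width: 0.099
finger_force: 58.8
```

>>> {"api": "arm_command", "payload": {
  "increments": "0 0 0.001 0;0 0 0.002 0;0 0 0.002 0;0 0 0.002 0"
}}

```text
time: 21.67
tool_pos: [490.1, 320.6, 100.9]
orientation: [0.0, 0.542, 0.84, 0.0]
wrist_force: [-0.1, 0.2, -2.4]
grip_width: 0.096
finger_force: 58.8
```

>>> {"api": "arm_command", "payload": {
  "increments": "0 0 0.001 0;0 0 0.001 0;0 0 0.001 0"
}}

```text
time: 21.92
tool_pos: [490.3, 320.6, 100.1]
orientation: [0.0, 0.543, 0.84, 0.0]
wrist_force: [0.4, -0.7, 0.9]
grip_width: 0.097
finger_force: 59.3
```

>>> {"api": "arm_command", "payload": {
  "increments": "0 0 0 0;0 0 0 0;0 0 0 0;0 0 0 0;0 0 0 0",
  "gripper": 0
}}

```text
time: 22.33
tool_pos: [490.1, 320.6, 99.8]
orientation: [0.0, 0.542, 0.84, -0.0]
wrist_force: [-0.1, -0.3, -0.0]
grip_width: 0.501
finger_force: 0.0
```

>>> {"api": "arm_command", "payload": {
  "increments": "0 0 -0.02 0;0 0 -0.05 0;0 0 -0.09 0;0 0 -0.12 0;0 0 -0.12 0;0 0 -0.12 0"
}}

```text
time: 22.83
tool_pos: [491.3, 321.0, 222.2]
orientation: [0.001, 0.542, 0.84, 0.002]
wrist_force: [0.3, -0.1, -0.5]
grip_width: 0.499
finger_force: 0.0
```

```bash
python3 - <<'E'
from h import *
need(564,-76.5,140,-49)
E
```

```text
shift [-0.3922 -0.0976  0.082 ] turn 1.279 alt -1.862 ty 24.3 q6 1.5 pos [491.3 321.  222.2] Fz [ 0.3 -0.1 -0.5]
```

>>> {"api": "arm_command", "payload": {
  "increments": "-0.03 -0.007 0 -0.12;-0.06 -0.015 0 -0.24;-0.09 -0.022 0 -0.36;-0.12 -0.03 0 -0.48;-0.15 -0.037 0.01 -0.6;-0.18 -0.045 0.02 -0.72;-0.21 -0.052 0.03 -0.84;-0.24 -0.06 0.04 -0.96;-0.27 -0.067 0.05 -1.08;-0.3 -0.075 0.06 -1.2;-0.33 -0.082 0.07 -1.32;-0.36 -0.09 0.07 -1.44",
  "gripper": 1
}}

```text
time: 23.83
tool_pos: [554.4, -45.5, 146.0]
orientation: [-0.002, -0.149, 0.989, 0.001]
wrist_force: [0.3, 0.1, -0.7]
grip_width: 1.002
finger_force: 0.0
```

```bash
python3 - <<'E'
from h import *
need(564,-76.5,140,130.7)
q=optics.snapshot('top')
a=np.radians(24.2);c=np.cos(a);s=np.sin(a)
im=q['img'][:,:,::-1].copy()
im=cv2.resize(im[160:285,50:165],None,fx=4,fy=4,interpolation=2)
for sx,sy in [(1,1),(1,-1),(-1,-1),(-1,1)]:
  E=q['extrinsics'];u=proj(q,(0,0,0))
  X=(489.8+c*sx*80-s*sy*55,320.2+s*sx*80+c*sy*55,70)
  i=np.linalg.inv(E);cc=i[:3,:3]@np.array(X)+i[:3,3];w=q['mtx']@cc;w=w[:2]/w[2]
  v=((w-[50,160]+.5)*4-.5).astype(int);print(v);cv2.circle(im,(int(v[0]),int(v[1])),3,(0,0,255),1)
cv2.imwrite('pics/c3.png',im)
for r in optics.place_of(q,'divider_c')[:2]: print(np.round(r['centre'],1),round(r['confidence'],2))
E
```

```text
shift [-0.0001 -0.0325  0.0059] turn -0.411 alt 2.73 ty 107.1 q6 -0.62 pos [554.4 -45.5 146. ] Fz [ 0.3  0.1 -0.7]
[ 73 155]
[257  80]
[360 345]
[174 422]
[489.4 319.3  94.4] 0.77
```

View pics/c3.png

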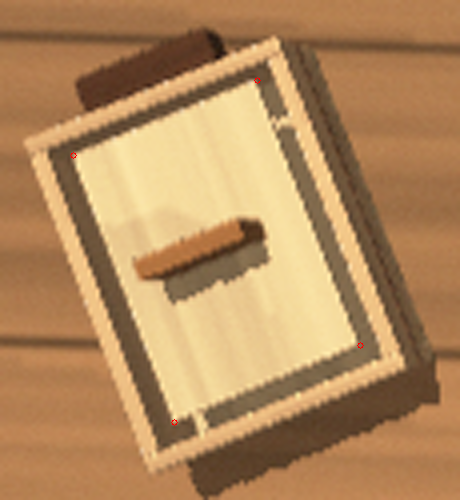

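The divider lies flat and centred, with its corners on the predicted points (73,155), (257,80), (360,345) and (174,422), and the batten is up. On to the hatch.

>>> {"api": "arm_command", "payload": {
  "increments": "0 -0.01 0 -0.12;0 -0.02 0 -0.24;0 -0.0325 0.006 -0.36;0 -0.0325 0.006 -0.411;0 -0.0325 0.006 -0.411;0 -0.0325 0.006 -0.411;0 -0.0325 0.006 -0.411"
}}

```text
time: 24.52
tool_pos: [565.2, -75.0, 143.5]
orientation: [-0.0, -0.344, 0.939, 0.0]
wrist_force: [-0.0, 0.6, 0.0]
grip_width: 1.005
finger_force: 0.0
```

```bash
python3 - <<'E'
from h import *
q=optics.snapshot('wrist')
for r in optics.place_of(q,'hatch_c')[:2]: print(np.round(r['centre'],1),round(r['confidence'],2))
need(564,-76.5,26,130.7)
im=q['img'][:,:,::-1].copy()
a=np.radians(40.7);c=np.cos(a);s=np.sin(a)
for sx,sy in [(1,1),(1,-1),(-1,-1),(-1,1)]:
    for hx,hy,z in [(28,20,24),(25,17,30)]:
        u=proj(q,(564+c*sx*hx-s*sy*hy,-76.5+s*sx*hx+c*sy*hy,z)); print(u)
        cv2.circle(im,tuple(int(v) for v in u),2,(0,0,255),1)
cv2.imwrite('pics/w5.png',cv2.resize(im[80:280,130:380],None,fx=3,fy=3))
E
```

```text
[566.5 -73.   16.4] 0.82
shift [ 1.900e-03 -1.000e-04  1.178e-01] turn -0.007 alt 3.134 ty 130.3 q6 -1.06 pos [565.4 -75.2 143.8] Fz [ 0.2 -0.6  0.8]
[276. 213.]
[274. 212.]
[236. 213.]
[238. 212.]
[234. 157.]
[237. 161.]
[277. 156.]
[274. 161.]
```

View pics/w5.png

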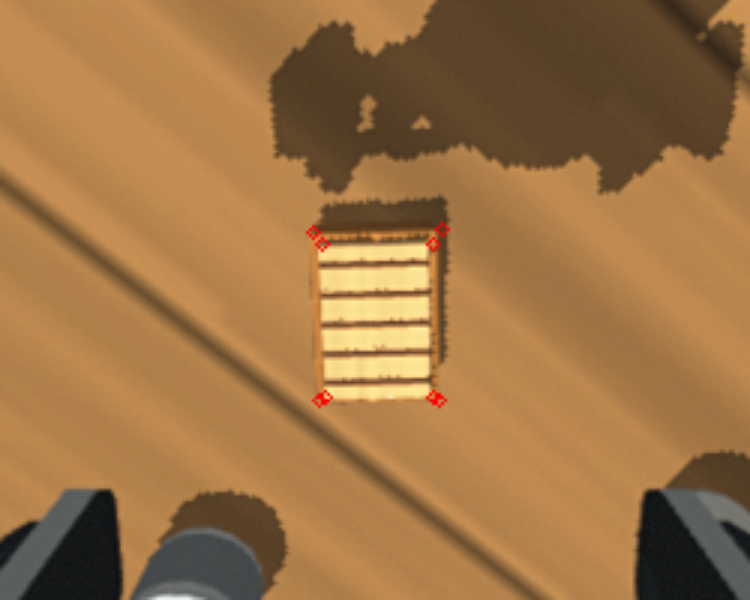

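The hatch matches its model outline, crop pixels (315,232) to (437,400), with nothing between the fingers' path and it. Descending.

>>> {"api": "arm_command", "payload": {
  "increments": "0.002 0 0.04 -0.007;0.002 0 0.075 -0.007;0.002 0 0.098 -0.007;0.002 0 0.112 -0.007;0.002 0 0.117 -0.007;0.002 0 0.117 -0.007;0.002 0 0.117 -0.007;0.002 0 0.117 -0.007"
}}

```text
time: 25.28
tool_pos: [565.1, -77.3, 28.6]
orientation: [0.001, -0.348, 0.937, -0.001]
wrist_force: [0.1, -0.0, -0.9]
grip_width: 1.002
finger_force: 0.0
```

>>> {"api": "arm_command", "payload": {
  "increments": "0 0 0 0;0 0 0 0;0 0 0 0;0 0 0 0;0 0 0 0;0 0 0 0;0 0 0 0",
  "gripper": -1,
  "newtons": 30
}}

```text
time: 25.87
tool_pos: [564.0, -77.0, 26.8]
orientation: [-0.0, -0.348, 0.937, -0.0]
wrist_force: [-0.9, -0.3, -0.7]
grip_width: 0.008
finger_force: 0.0
```

>>> {"api": "arm_command", "payload": {
  "increments": "0 0 -0.03 0;0 0 -0.07 0;0 0 -0.11 0;0 0 -0.14 0;0 0 -0.15 0;0 0 -0.15 0"
}}

```text
time: 26.37
tool_pos: [565.8, -77.6, 180.4]
orientation: [0.002, -0.348, 0.937, -0.002]
wrist_force: [0.1, -0.0, -0.1]
grip_width: -0.0
finger_force: 0.0
```

```bash
python3 - <<'E'
from h import *
need(530.8,338.6,175,114.2)
E
```

```text
shift [-0.2452  0.3381  0.0044] turn 0.289 alt -2.853 ty 130.8 q6 -1.08 pos [565.8 -77.6 180.4] Fz [ 0.1 -0.  -0.1]
```

The fingers shut on nothing, so I'll look.

```bash
python3 - <<'E'
from h import *
q=optics.snapshot('wrist');save(q,'w6')
for r in optics.place_of(q,'hatch_c')[:2]: print(np.round(r['centre'],1),round(r['confidence'],2),proj(q,r['centre']))
print(proj(q,(564,-76.5,30)))
t=optics.snapshot('top')
for r in optics.place_of(t,'hatch_c')[:2]: print(np.round(r['centre'],1),round(r['confidence'],2))
need(564,-76.5,24,130.7)
E
```

```text
[565.5 -75.2  14.4] 0.77 [259. 178.]
[259. 179.]
shift [-0.001  -0.0008  0.1507] turn 0.001 alt -3.141 ty 130.7 q6 -1.08 pos [563.1 -76.7 174.7] Fz [-0.3 -0.2 -0.2]
```

View pics/w6.png

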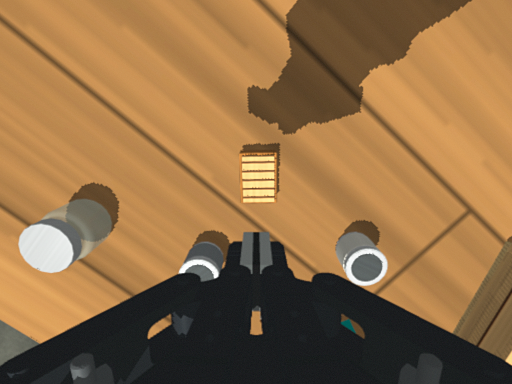

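```bash
python3 - <<'E'
from h import *
from scipy.spatial.transform import Rotation as R
q=optics.snapshot('wrist'); s=status.sense(); w,a,b,c=s['orientation']; M=R.from_quat([a,b,c,w]).as_matrix(); p=s['tool_pos']
E=np.array(q['extrinsics']); print('cam in tool',(M.T@(E[:3,3]-p)).round(1),(M.T@E[:3,:3]).round(2))
for yo in (0,42.5):
  for x in (-11,0,11):
    print(yo,x,[(k,proj(q,p+M@[x,yo,k]).tolist()) for k in (0,9,22)])
print([ (np.round(r['centre'],1),round(r['confidence'],2)) for r in optics.look_for(q,'hatch_c')])
E
```

```text
cam in tool [  70.5   -0.5 -151. ] [[-0.   -0.96 -0.28]
 [ 1.   -0.    0.  ]
 [-0.   -0.28  0.96]]
0 -11 [(0, [257.0, 258.0]), (9, [257.0, 251.0]), (22, [257.0, 242.0])]
0 0 [(0, [257.0, 241.0]), (9, [257.0, 234.0]), (22, [257.0, 226.0])]
0 11 [(0, [257.0, 223.0]), (9, [257.0, 217.0]), (22, [257.0, 210.0])]
42.5 -11 [(0, [330.0, 258.0]), (9, [327.0, 251.0]), (22, [322.0, 242.0])]
42.5 0 [(0, [332.0, 241.0]), (9, [328.0, 234.0]), (22, [323.0, 226.0])]
42.5 11 [(0, [333.0, 222.0]), (9, [329.0, 217.0]), (22, [324.0, 210.0])]
[(array([561.9, -76.8,  30. ]), 0.76)]
```

The tips show at row 232 where the stated tip length predicts about 210. They evidently sit well higher than stated, and the pads passed above the hatch. I'll go lower with the fingers part-closed, in small steps, watching the force.

>>> {"api": "arm_command", "payload": {
  "increments": "-0.001 -0.001 0.02 0;-0.001 -0.001 0.05 0;-0.001 -0.001 0.08 0;-0.001 -0.001 0.11 0;-0.001 -0.001 0.13 0;-0.001 -0.001 0.143 0;-0.001 -0.001 0.148 0;-0.001 -0.001 0.148 0;-0.001 -0.001 0.148 0",
  "gripper": 0.3
}}

```text
time: 27.42
tool_pos: [566.0, -77.3, 29.7]
orientation: [0.0, -0.348, 0.937, -0.0]
wrist_force: [0.6, -1.0, 0.3]
grip_width: 0.65
finger_force: 0.0
```

>>> {"api": "arm_command", "payload": {
  "increments": "0 0 0.001 0;0 0 0.002 0;0 0 0.003 0;0 0 0.004 0;0 0 0.005 0;0 0 0.006 0;0 0 0.006 0"
}}

```text
time: 28.0
tool_pos: [565.3, -77.0, 22.6]
orientation: [-0.0, -0.348, 0.937, 0.0]
wrist_force: [-0.4, 0.4, 1.2]
grip_width: 0.654
finger_force: 0.0
```

>>> {"api": "arm_command", "payload": {
  "increments": "0 0 0.001 0;0 0 0.002 0;0 0 0.003 0;0 0 0.004 0;0 0 0.005 0;0 0 0.006 0;0 0 0.007 0;0 0 0.008 0;0 0 0.008 0"
}}

```text
time: 28.75
tool_pos: [565.3, -77.1, 14.6]
orientation: [-0.0, -0.348, 0.937, 0.0]
wrist_force: [-0.0, -0.5, 0.1]
grip_width: 0.656
finger_force: 0.0
```

```bash
python3 - <<'E'
from h import *
from scipy.spatial.transform import Rotation as R
q=optics.snapshot('wrist');save(q,'w7'); s=status.sense(); w,a,b,c=s['orientation']; M=R.from_quat([a,b,c,w]).as_matrix(); p=s['tool_pos'];print(p.round(1))
print(proj(q,(564,-76.5,30)),[ (k,proj(q,p+M@[0,27,k]).tolist()) for k in (-15,0,22)])
E
```

```text
[565.3 -77.1  14.7]
[259. 252.] [(-15, [309.0, 253.0]), (0, [304.0, 241.0]), (22, [299.0, 226.0])]
```

View pics/w7.png

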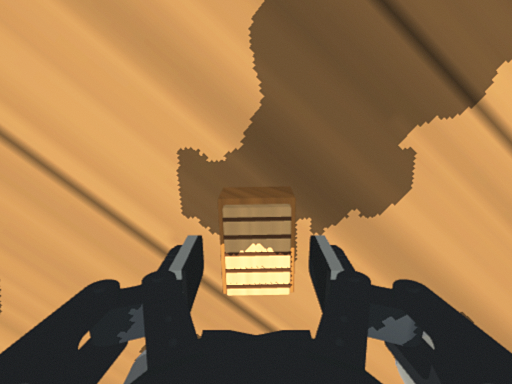

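The fingers straddle the hatch at (257,250), with the tips at (195,237) and (317,237). By the calibration the tips are still near z ≈ 30, about 15 mm behind the TCP. I'll go down further, stepwise.

>>> {"api": "arm_command", "payload": {
  "increments": "0 0 0.001 0;0 0 0.002 0;0 0 0.003 0;0 0 0.004 0;0 0 0.005 0;0 0 0.006 0;0 0 0.007 0;0 0 0.007 0"
}}

```text
time: 29.47
tool_pos: [565.3, -77.0, 7.6]
orientation: [-0.0, -0.348, 0.937, 0.0]
wrist_force: [-0.8, 0.3, -0.1]
grip_width: 0.652
finger_force: 0.0
```

>>> {"api": "arm_command", "payload": {
  "increments": "0 0 0.001 0;0 0 0.002 0;0 0 0.003 0;0 0 0.004 0;0 0 0.005 0;0 0 0.005 0;0 0 0.005 0"
}}

```text
time: 30.05
tool_pos: [565.4, -77.1, 2.7]
orientation: [-0.0, -0.348, 0.937, 0.0]
wrist_force: [0.7, 0.4, -0.1]
grip_width: 0.649
finger_force: 0.0
```

>>> {"api": "arm_command", "payload": {
  "increments": "0 0 0 0;0 0 0 0;0 0 0 0;0 0 0 0;0 0 0 0",
  "gripper": -1,
  "newtons": 30
}}

```text
time: 30.47
tool_pos: [565.6, -77.2, 3.1]
orientation: [0.0, -0.348, 0.937, -0.0]
wrist_force: [-0.3, -0.4, 2.5]
grip_width: 0.459
finger_force: 31.5
```

>>> {"api": "arm_command", "payload": {
  "increments": "0 0 -0.02 0;0 0 -0.06 0;0 0 -0.1 0;0 0 -0.13 0;0 0 -0.15 0;0 0 -0.15 0;0 0 -0.15 0"
}}

```text
time: 31.05
tool_pos: [566.1, -77.3, 153.8]
orientation: [0.001, -0.348, 0.937, -0.001]
wrist_force: [1.0, 0.1, -2.1]
grip_width: 0.46
finger_force: 31.3
```

```bash
python3 - <<'E'
from h import *
need(530.8,338.6,153,114.2)
E
```

```text
shift [-0.2447  0.3382  0.0004] turn 0.289 alt -2.853 ty 130.8 q6 -1.08 pos [566.1 -77.3 153.8] Fz [ 1.   0.1 -2.1]
```

>>> {"api": "arm_command", "payload": {
  "increments": "-0.015 0.02 0 0.03;-0.035 0.049 0 0.06;-0.056 0.078 0 0.1;-0.077 0.107 0 0.14;-0.098 0.136 0 0.18;-0.119 0.165 0 0.22;-0.14 0.194 0 0.26;-0.161 0.223 0 0.289;-0.182 0.252 0 0.289;-0.203 0.281 0 0.289;-0.224 0.31 0 0.289;-0.245 0.338 0 0.289"
}}

```text
time: 32.05
tool_pos: [528.9, 340.4, 150.5]
orientation: [-0.002, -0.21, 0.978, -0.0]
wrist_force: [0.7, -0.2, -0.8]
grip_width: 0.459
finger_force: 31.3
```

>>> {"api": "arm_command", "payload": {
  "increments": "0 0 0 0;0 0 0 0;0 0 0 0"
}}

```text
time: 32.3
tool_pos: [529.6, 338.4, 151.0]
orientation: [-0.001, -0.21, 0.978, -0.0]
wrist_force: [0.3, -1.0, -0.3]
grip_width: 0.458
finger_force: 31.3
```

```bash
python3 - <<'E'
from h import *
need(530.8,338.6,74,114.2)
q=optics.snapshot('wrist')
for l in ['crate','hatch_c']:
    for r in optics.place_of(q,l)[:1]: print(l,np.round(r['centre'],1),round(r['confidence'],2))
E
```

```text
shift [-0.0014 -0.0003  0.077 ] turn 0.0 alt -3.141 ty 114.2 q6 -0.06 pos [529.6 338.4 151. ] Fz [ 0.3 -1.  -0.3]
hatch_c [528.5 342.4 159.8] 0.86
```

>>> {"api": "arm_command", "payload": {
  "increments": "-0.001 0 0.015 0;-0.001 0 0.035 0;-0.001 0 0.05 0;-0.001 0 0.061 0;-0.001 0 0.069 0;-0.001 0 0.074 0;-0.001 0 0.075 0;-0.001 0 0.075 0;-0.001 0 0.075 0"
}}

```text
time: 33.2
tool_pos: [531.9, 339.5, 78.8]
orientation: [0.001, -0.21, 0.978, 0.0]
wrist_force: [0.1, 0.7, 0.0]
grip_width: 0.459
finger_force: 31.2
```

>>> {"api": "arm_command", "payload": {
  "increments": "0 0 0.001 0;0 0 0.002 0;0 0 0.002 0;0 0 0.002 0"
}}

```text
time: 33.53
tool_pos: [531.4, 339.4, 75.9]
orientation: [0.0, -0.21, 0.978, -0.0]
wrist_force: [-0.4, -0.0, -0.8]
grip_width: 0.457
finger_force: 31.2
```

>>> {"api": "arm_command", "payload": {
  "increments": "0 0 0.001 0;0 0 0.002 0;0 0 0.002 0;0 0 0.002 0"
}}

```text
time: 33.87
tool_pos: [531.3, 339.3, 73.7]
orientation: [-0.0, -0.21, 0.978, -0.0]
wrist_force: [0.6, 0.0, -0.0]
grip_width: 0.46
finger_force: 31.2
```

>>> {"api": "arm_command", "payload": {
  "increments": "0 0 0.001 0;0 0 0.001 0;0 0 0.001 0"
}}

```text
time: 34.12
tool_pos: [531.5, 339.4, 73.1]
orientation: [0.0, -0.21, 0.978, 0.0]
wrist_force: [0.9, 0.4, 1.5]
grip_width: 0.459
finger_force: 31.5
```

Contact. I'll open moderately, since the plate's half width and the crate walls leave room, then rise.

>>> {"api": "arm_command", "payload": {
  "increments": "0 0 0 0;0 0 0 0;0 0 0 0;0 0 0 0",
  "gripper": 0.4
}}

```text
time: 34.45
tool_pos: [531.3, 339.3, 72.7]
orientation: [-0.0, -0.21, 0.978, -0.0]
wrist_force: [-0.9, -0.3, 0.5]
grip_width: 0.703
finger_force: 0.0
```

>>> {"api": "arm_command", "payload": {
  "increments": "0 0 -0.015 0;0 0 -0.045 0;0 0 -0.08 0;0 0 -0.11 0;0 0 -0.11 0;0 0 -0.11 0"
}}

```text
time: 34.95
tool_pos: [532.6, 339.8, 185.1]
orientation: [0.002, -0.21, 0.978, 0.0]
wrist_force: [0.4, -0.1, -0.1]
grip_width: 0.697
finger_force: 0.0
```

```bash
python3 - <<'E'
from h import *
need(675.5,62,140,-7.5)
q=optics.snapshot('wrist')
for l in ['hatch_c']:
    for r in optics.place_of(q,l)[:2]: print(l,np.round(r['centre'],1),round(r['confidence'],2))
E
```

```text
shift [-0.0163 -0.312   0.0453] turn -1.018 alt 2.124 ty 114.2 q6 -0.06 pos [532.6 339.8 185.1] Fz [ 0.4 -0.1 -0.1]
hatch_c [533.  339.2  84.1] 0.63
```

>>> {"api": "arm_command", "payload": {
  "increments": "-0.001 -0.02 0 -0.1;-0.003 -0.05 0 -0.2;-0.005 -0.08 0 -0.3;-0.006 -0.11 0 -0.4;-0.008 -0.14 0 -0.5;-0.009 -0.17 0.01 -0.6;-0.01 -0.2 0.02 -0.7;-0.012 -0.23 0.03 -0.8;-0.014 -0.26 0.04 -0.9;-0.016 -0.29 0.045 -1;-0.016 -0.312 0.045 -1.026;-0.016 -0.312 0.045 -1.026",
  "gripper": 1
}}

```text
time: 36.05
tool_pos: [673.8, 57.1, 134.6]
orientation: [-0.002, -0.662, 0.75, 0.001]
wrist_force: [0.4, -0.0, -1.0]
grip_width: 1.0
finger_force: 0.0
```

>>> {"api": "arm_command", "payload": {
  "increments": "0 0 0 0;0 0 0 0;0 0 0 0"
}}

```text
time: 36.3
tool_pos: [673.1, 62.3, 137.3]
orientation: [-0.0, -0.663, 0.749, 0.0]
wrist_force: [-0.1, 0.1, -0.6]
grip_width: 1.008
finger_force: 0.0
```

```bash
cat > roof.py <<'E'
from h import *
q=optics.snapshot('wrist')
for l in ['house_c']:
    for r in optics.place_of(q,l)[:3]: print(l,np.round(r['centre'],1),round(r['confidence'],2),proj(q,r['centre']))
print('px',[proj(q,(676+dx,62+dy,45)).tolist() for dx in(-20,20) for dy in (-26,26)])
im=q['img']; u=proj(q,(678,66,45)).astype(int); print('col',im[u[1]-2:u[1]+3:2,u[0]-2:u[0]+3:2].reshape(-1,3).tolist()[::2])
c=np.median(im[u[1]-4:u[1]+5,u[0]-4:u[0]+5].reshape(-1,3),0)
m=(np.abs(im.astype(int)-c).max(2)<22).astype(np.uint8)
m=cv2.morphologyEx(m,cv2.MORPH_OPEN,np.ones((3,3)))
n,lab,st,ce=cv2.connectedComponentsWithStats(m)
k=lab[u[1],u[0]]; print('blob',st[k]); 
cn=max(cv2.findContours((lab==k).astype(np.uint8),0,2)[0],key=cv2.contourArea)
rect(q,cv2.boxPoints(cv2.minAreaRect(cn)),45)
need(676,62,30,173)
E
python3 roof.py
```

```text
house_c [660.7 161.8  22.9] 0.93 [280. 280.]
house_c [676.4  63.8  24.9] 0.88 [253. 192.]
px [[272.0, 164.0], [279.0, 221.0], [226.0, 169.0], [234.0, 226.0]]
col [[113, 70, 42], [111, 70, 46], [111, 70, 42], [113, 70, 42], [111, 72, 45]]
blob [ 232  147   77   78 2547]
c [662.5  54.9] z 45 len [89.0, 44.0, 91.0, 48.0] ang [-128.2, 142.7, 54.4, -40.3]
shift [ 0.     -0.0027  0.1078] turn 0.001 alt -3.141 ty 173.0 q6 -1.55 pos [673.4  62.4 137.8] Fz [-0.8  0.2  1. ]
```

```bash
sed -i 's/<22/<T/; s/^m=(np/import sys; T=int(sys.argv[1])\nm=(np/; s/ones((3,3))/ones((5,5))/' roof.py; python3 roof.py 14; python3 roof.py 9|grep -E 'blob|^c '
```

```text
house_c [661.5 164.9  20.5] 0.86 [279. 281.]
house_c [673.1  60.4  21. ] 0.59 [256. 186.]
px [[273.0, 163.0], [279.0, 220.0], [226.0, 169.0], [235.0, 226.0]]
col [[114, 70, 40], [111, 70, 44], [109, 68, 42], [113, 69, 42], [112, 71, 45]]
blob [ 232  193   45   31 1290]
c [676.7  73.8] z 45 len [38.0, 28.0, 40.0, 28.0] ang [173.0, 84.1, -7.1, -98.2]
shift [-0.0002 -0.0024  0.108 ] turn 0.001 alt -3.141 ty 173.0 q6 -1.55 pos [673.6  62.1 138. ] Fz [-0.3  0.1  0.1]
blob [ 233  193   44   31 1250]
c [676.5  73.6] z 45 len [37.0, 28.0, 39.0, 28.0] ang [173.0, 84.3, -7.0, -98.2]
```

>>> {"api": "arm_command", "payload": {
  "increments": "0 -0.003 0.03 0;0 -0.003 0.06 0;0 -0.003 0.08 0;0 -0.003 0.095 0;0 -0.003 0.105 0;0 -0.003 0.112 0;0 -0.003 0.118 0;0 -0.003 0.123 0;0 -0.003 0.127 0;0 -0.003 0.127 0;0 -0.003 0.127 0"
}}

```text
time: 37.52
tool_pos: [677.0, 60.8, 11.3]
orientation: [0.0, -0.662, 0.749, -0.0]
wrist_force: [0.1, -0.0, 0.3]
grip_width: 0.999
finger_force: 0.0
```

>>> {"api": "arm_command", "payload": {
  "increments": "0 0 0 0;0 0 0 0;0 0 0 0;0 0 0 0;0 0 0 0;0 0 0 0;0 0 0 0",
  "gripper": -1,
  "newtons": 30
}}

```text
time: 38.1
tool_pos: [677.1, 60.8, 11.3]
orientation: [0.0, -0.662, 0.749, -0.0]
wrist_force: [-0.2, -0.4, 3.4]
grip_width: 0.462
finger_force: 32.1
```

>>> {"api": "arm_command", "payload": {
  "increments": "0 0 -0.02 0;0 0 -0.06 0;0 0 -0.1 0;0 0 -0.13 0;0 0 -0.16 0;0 0 -0.16 0;0 0 -0.16 0"
}}

```text
time: 38.68
tool_pos: [677.9, 60.8, 172.9]
orientation: [0.001, -0.662, 0.749, -0.001]
wrist_force: [-0.2, 0.3, -1.3]
grip_width: 0.462
finger_force: 31.7
```

```bash
python3 - <<'E'
from h import *
need(448.8,301.8,170,114.2)
E
```

```text
shift [-0.2112  0.2569  0.002 ] turn 1.026 alt -2.116 ty 173.0 q6 -1.55 pos [677.9  60.8 172.9] Fz [-0.2  0.3 -1.3]
```

>>> {"api": "arm_command", "payload": {
  "increments": "-0.01 0.012 0 0.06;-0.025 0.03 0 0.14;-0.044 0.054 0 0.23;-0.064 0.078 0 0.32;-0.084 0.102 0 0.41;-0.104 0.126 0 0.5;-0.124 0.15 0 0.6;-0.143 0.174 0 0.7;-0.162 0.197 0 0.8;-0.18 0.219 0 0.9;-0.196 0.238 0 1;-0.211 0.257 0 1.026"
}}

```text
time: 39.68
tool_pos: [445.5, 302.4, 168.8]
orientation: [-0.001, -0.207, 0.978, -0.0]
wrist_force: [-0.1, 1.2, -0.8]
grip_width: 0.463
finger_force: 31.6
```

>>> {"api": "arm_command", "payload": {
  "increments": "0 0 0 0;0 0 0 0;0 0 0 0;0 0 0 0"
}}

```text
time: 40.02
tool_pos: [447.7, 301.0, 170.0]
orientation: [-0.001, -0.209, 0.978, -0.0]
wrist_force: [0.4, 0.4, -0.3]
grip_width: 0.465
finger_force: 31.6
```

```bash
python3 - <<'E'
from h import *
need(448.8,301.8,84,114.2)
q=optics.snapshot('wrist')
for l in ['crate','hatch_c','house_c','divider_c']:
    for r in optics.place_of(q,l)[:2]: print(l,np.round(r['centre'],1),round(r['confidence'],2))
E
```

```text
shift [-0.0014  0.0003  0.086 ] turn -0.001 alt 3.141 ty 114.2 q6 -0.07 pos [447.7 301.  170. ] Fz [ 0.4  0.4 -0.3]
house_c [448.1 301.5 176.5] 0.66
house_c [662.2 163.5  21.2] 0.58
```

>>> {"api": "arm_command", "payload": {
  "increments": "0 0 0.015 0;0 0 0.035 0;0 0 0.052 0;0 0 0.066 0;0 0 0.076 0;0 0 0.082 0;0 0 0.085 0;0 0 0.085 0;0 0 0.085 0;0 0 0.085 0"
}}

```text
time: 41.1
tool_pos: [448.1, 301.9, 86.7]
orientation: [0.001, -0.21, 0.978, 0.0]
wrist_force: [0.8, -0.8, -1.2]
grip_width: 0.464
finger_force: 31.6
```

>>> {"api": "arm_command", "payload": {
  "increments": "0 0 0.001 0;0 0 0.002 0;0 0 0.002 0;0 0 0.002 0"
}}

```text
time: 41.43
tool_pos: [447.5, 301.7, 83.9]
orientation: [0.0, -0.21, 0.978, -0.0]
wrist_force: [1.1, 1.4, -0.4]
grip_width: 0.462
finger_force: 31.6
```

>>> {"api": "arm_command", "payload": {
  "increments": "0 0 0.001 0;0 0 0.0015 0;0 0 0.0015 0;0 0 0.0015 0"
}}

```text
time: 41.77
tool_pos: [447.4, 301.7, 82.2]
orientation: [-0.0, -0.21, 0.978, -0.0]
wrist_force: [0.3, -0.2, -1.5]
grip_width: 0.461
finger_force: 31.6
```

>>> {"api": "arm_command", "payload": {
  "increments": "0 0 0.001 0;0 0 0.001 0;0 0 0.001 0"
}}

```text
time: 42.02
tool_pos: [447.5, 301.7, 81.3]
orientation: [-0.0, -0.21, 0.978, -0.0]
wrist_force: [0.4, -0.1, -0.8]
grip_width: 0.464
finger_force: 31.7
```

>>> {"api": "arm_command", "payload": {
  "increments": "0 0 0.0008 0;0 0 0.0008 0;0 0 0.0008 0"
}}

```text
time: 42.27
tool_pos: [447.5, 301.8, 81.2]
orientation: [0.0, -0.21, 0.978, -0.0]
wrist_force: [-2.2, -1.7, 4.8]
grip_width: 0.462
finger_force: 32.3
```

>>> {"api": "arm_command", "payload": {
  "increments": "0 0 0 0;0 0 0 0;0 0 0 0;0 0 0 0",
  "gripper": 0.4
}}

```text
time: 42.6
tool_pos: [447.5, 301.7, 80.4]
orientation: [-0.0, -0.21, 0.978, -0.0]
wrist_force: [0.8, 0.2, -1.2]
grip_width: 0.699
finger_force: 0.0
```

>>> {"api": "arm_command", "payload": {
  "increments": "0 0 -0.015 0;0 0 -0.045 0;0 0 -0.08 0;0 0 -0.115 0;0 0 -0.15 0;0 0 -0.15 0"
}}

```text
time: 43.1
tool_pos: [449.9, 302.6, 238.0]
orientation: [0.005, -0.21, 0.978, 0.001]
wrist_force: [0.3, 1.0, 1.3]
grip_width: 0.7
finger_force: 0.0
```

>>> {"api": "arm_command", "payload": {
  "increments": "0 -0.04 0 0;0 -0.08 0 0;0 -0.12 0 0;0 -0.16 0 0;0 -0.2 0 0;0 -0.24 0 0;0 -0.28 0 0;0 -0.32 0 0;0 -0.32 0 0;0 -0.32 0 0"
}}

```text
time: 43.93
tool_pos: [578.9, 7.8, 229.7]
orientation: [-0.0, -0.208, 0.978, 0.0]
wrist_force: [-0.9, 0.1, 1.1]
grip_width: 0.7
finger_force: 0.0
```

```bash
python3 - <<'E'
from h import *
for n in ['top','scene']:
  q=optics.snapshot(n)
  for l in ['crate','hatch_c','house_c','divider_c','cask_a_c','tin_a_c','jar_c']:
    for r in optics.place_of(q,l)[:2]: print(n,l,np.round(r['centre'],1),round(r['confidence'],2))
  if n=='top':
    im=q['img']; ok=lambda X:im[tuple(proj(q,X).astype(int)[::-1])].tolist()
    print('roof',[ok((448.8+dx,301.8+dy,115)) for dx,dy in [(15,15),(-12,-12),(12,-5),(-10,8),(40,18),(-40,-18)]])
    print('cover',[ok((531+dx,339+dy,100)) for dx,dy in [(15,15),(-12,-12),(0,0)]])
E
```

```text
top crate [ 746.  -195.5   38.2] 0.71
top hatch_c [531.7 336.6  84.9] 0.95
top house_c [449.8 301.1  91.3] 0.95
top divider_c [491.8 318.4  91.5] 0.92
top tin_a_c [531.3 339.3  87.2] 0.21
top jar_c [ 746.6 -196.8   38.8] 0.68
roof [[107, 64, 41], [63, 48, 39], [104, 67, 41], [108, 67, 45], [199, 128, 72], [140, 115, 81]]
cover [[208, 153, 103], [251, 221, 153], [203, 147, 97]]
scene crate [ 4.876e+02  3.223e+02 -1.000e-01] 0.59
scene hatch_c [534.2 337.6  85.2] 0.82
scene house_c [661.  161.3  22.3] 0.97
scene divider_c [495.1 318.   93.2] 0.94
scene tin_a_c [563.1  75.4  23.6] 0.95
scene jar_c [ 745.  -194.2   39.8] 0.55
```

```bash
python3 -c "
from plant import ctrl
print(ctrl.sign_off())"
```

```text
the job is handed in; nothing more can be done
None
```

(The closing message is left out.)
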